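# Heft three paint tins and hold up the full one

## Robot

A 6-joint arm with a two-finger parallel gripper is mounted at the origin on the work surface; the furniture and walls round the work are solid. World frame = base frame: x ahead of the robot, y to its left, z up, the work surface at z = 0. Lengths are in m, angles in rad, forces in N, time in s.
With the tool pointing down it reaches from about 0.35 to 0.85 m from the base axis. Payload 8.1 kg.
Tool frame: the origin (TCP) lies at the very end of the fingers, on their centre line; the grasp point (between the pads) lies 19 mm behind it; z points along the fingers, y is the direction in which the jaws open and shut (so a half turn about z gives the same grasp; the last joint's range is limited). The gripper opens to 93 mm and grips with 3 to 60 N. Pads are 15 mm wide; open, the fingers measure 128 mm over their backs; the gripper's body (75 mm by 188 mm) begins 65 mm behind the grasp point.
Start: joints at [1.135, 0.13, 1.488, -0, 1.523, -0.085], TCP at [0.206, 0.563, 0.219] pointing down, gripper open.
Joint ranges: [-2.96, 2.96], [-0.89, 2.26], [0.02, 2.5], [-1.34, 4.48], [0, 2.73], [-2.66, 2.66]. Speed limits (rad/s): [2.39, 2.39, 2.79, 3.14, 3.14, 3.14].

## Interface

Orientations are given as a rotation vector (axis times angle).
In Python, from plant import * gives the robot as it stands.
- The arm moves only by the tool apply_moves, never from a script. Its argument "commands" is one flat list of numbers, 7 for each row, row after row: the shift along the world's x, y, z in cm, then the turn, a rotation vector about the world's x, y, z in rad, then the finger opening in cm, from 0 to 9.3. A call has 1 to 8 rows; each row shifts and turns the pose as measured when the row begins; what a row does not reach is not made up. A row lasts 1/8 s, in which the tool goes at most 62.5 mm and 10.7 degrees, less where a joint would pass 70% of its speed; a pose out of reach is approached as far as the arm can. A call with a gripper value outside its range is refused whole. The fingers move at their own pace and stop on an object; "squeeze" is the grip in N (left out, the last holds). Time passes only in rows, so rows that do not move let the fingers close. It gives the time, the measured TCP pose, the force and the opening at its end, in the units of the state.
- read_state(): the state, without advancing time (a new reading comes with each control period).
- read_camera(name): name is "scene" or "side" or "wrist"; returns (picture, depth): 400x640x3 uint8, blue, green, red; 400x640 float32, m along the optical axis (not along the pixel's ray), 0 where there is no reading.
- camera_model(name): a dict with "intrinsics" (3x3 intrinsics, pixels), "dist_coeffs" ([k1, k2, p1, p2, k3] as OpenCV has them; the pictures are not rectified), "R" (3x3) and "t" (3): a world point X has camera coordinates R X + t. Camera axes: x right, y down, z forward; pixel columns grow to the right and rows downward; lengths in m; the calibration is good to about 2 mm. A picture is of the moment at which its call begins: read the wrist's pose just before it. camera_model takes no time and is no camera call; for the wrist camera it gives the pose at the moment of the call.
- close_job(): hands the job in, once; it reports no verdict.
Trained networks look in the newest picture that a camera, given by its name, has taken for a name from the list of things; names that differ only in an ending like _2 or _b are one class to them, and where a whole thing is asked for, a point or a joint stands for the part that bears it (a point fixed in the world has none). Each returns a list of dicts, best first, with "conf" (0 to 1); they miss things now and then, are a little off and sometimes report something else, mostly with a low value. They report only what shows in the picture. A call takes as long as a camera call. They do not tell look-alikes from the thing itself.
- find_in(query, camera): "point" ([x, y, z] in m, in the coordinates of the camera as it stood for that picture, good to about 4 mm: the middle of the surface that is visible of it).
- cut_out(query, camera): "mask" (400x640 bool, what is visible of it).
- spot_point(query, camera): "point" ([x, y, z] in m, in the coordinates of the camera as it stood for that picture, good to about 4 mm: a listed point, or the origin of a listed thing).
The state is a dict: "t": time; "q": joint angles; "dq": joint speeds; "joint_torque": joint torques, N m; "tool_pos": TCP position; "orientation": TCP orientation; "force": force on the tool from outside, world axes, zero at the start; "wrist_torque": the same for the moment, N m; "opening": finger opening in m.
Only numpy, scipy, OpenCV 4.12 (cv2) and the standard library are available. Lean on these libraries where they do the work, as an engineer would, in place of code of your own. Each camera call takes 0.05 s, during which the arm holds its last target. There are 200 camera calls.

## Task

Only one of the three identical closed paint tins on the dark mat is still full: working from left to right, lift each tin a few centimetres clear to feel its weight and set it back upright on the mat without dropping it (the last one you may keep hold of if it is the heaviest). Then take the heaviest and finish while still holding it up, upright and still, at least 15 cm above the mat, with the other two standing on the mat. Leave the tape roll, the sample box and the brush where they are.

Things in the scene. Friction and masses are not known exactly. Their poses are not given: they have to be found in the camera images.
- counter_mat: dark rubber counter mat fixed to the worktop, 220 mm (its x) by 420 mm (its y), 4 mm thick; origin at the centre of its underside, z up. The three tins stand on it in a row along its y
- tin_left: The left (seen by the robot; left is +y) of three paint tins that look alike: red, round, silver lever lid, closed; diameter 60 mm, height 55 mm. Origin at the centre of its underside, z up; grip it round the body. Tins start about 135 mm apart. Which is heaviest changes: two weigh 0.15 to 0.3 kg, one 0.45 to 0.65 kg. The contents are solid and may shift half a millimetre
- tin_middle: The middle (seen by the robot; left is +y) of three paint tins that look alike: red, round, silver lever lid, closed; diameter 60 mm, height 55 mm. Origin at the centre of its underside, z up; grip it round the body. Tins start about 135 mm apart. Which is heaviest changes: two weigh 0.15 to 0.3 kg, one 0.45 to 0.65 kg. The contents are solid and may shift half a millimetre
- tin_right: The right (seen by the robot; left is +y) of three paint tins that look alike: red, round, silver lever lid, closed; diameter 60 mm, height 55 mm. Origin at the centre of its underside, z up; grip it round the body. Tins start about 135 mm apart. Which is heaviest changes: two weigh 0.15 to 0.3 kg, one 0.45 to 0.65 kg. The contents are solid and may shift half a millimetre
- tape_roll: bystander: roll of blue masking tape lying flat, diameter 90 mm, 19 mm high, to the left of the mat, farther off; origin at the centre of its underside
- sample_box: bystander: flat pale grey sample box, 182 x 54 x 25 mm, to the right of the mat; origin at the centre of its underside
- flat_brush: bystander: flat paint brush with wooden handle, 59 x 216 x 17 mm over all, lying to the left of the mat, nearer the robot; origin at the centre of its underside
There are look-alikes about, which are no part of the job. What is shaped like the tin_right but green, orange or purple is not meant.

How it is judged:
By the outcome, as a careful person would: the job done as asked, in the order asked, and still so for the second after the job is handed in, while the arm keeps its last pose, push and grip.
It also fails if it takes over 69 s, if anything falls off the work surface, if the arm or the gripper's body presses on something with over 40 N, if the wrist force passes 120 N, or if a joint passes its speed limit or range.

## Working session

There is one attempt and no reset: what is moved stays moved. The work goes in short steps, Python scripts to look and compute and a tool call to move; the robot and the scene stay as the last step left them, time stands still between calls to the robot, and variables do not carry over. Pictures are saved under pics/ and viewed, about 8 in all and at most 12, crops included, and the job is handed in when it is done.

Besides the shell and the picture viewer there is one more tool, called after "Request:" by a JSON object that holds its "api" and its "payload", one argument or row to a line. apply_moves: Moves the arm, as the interface text tells. Its arguments: {"type":"object","properties":{"commands":{"type":"array"},"squeeze":{"type":"number"}},"required":["commands"]}

```bash
mkdir -p pics
cat > h.py <<'E'
from plant import *
import numpy as np, cv2
def tow(cam,p):
    m=camera_model(cam); return np.array(m["R"]).T@(np.array(p)-np.array(m["t"]))
E
python3 - <<'E'
from h import *
s=read_state(); print(s)
for c in ("scene","side"):
    p,d=read_camera(c); cv2.imwrite(f"pics/{c}0.png",p)
    for n in ("tin_left","tin_middle","tin_right","counter_mat"):
        for r in spot_point(n,c)[:6]: print(c,n,round(r["conf"],2),tow(c,r["point"]).round(3))
E
```

```text
{'t': 0.0, 'q': array([ 1.13460107e+00,  1.31146128e-01,  1.48927422e+00, -2.61898977e-05,
        1.52297345e+00, -8.53779282e-02]), 'dq': array([ 8.30100562e-05,  1.37185241e-03,  1.60078191e-04,  1.17384831e-03,
       -1.51946926e-03, -2.20882520e-04]), 'joint_torque': array([ 1.33800026e-03, -5.59850657e+01, -4.91755879e+01,  7.69682019e-02,
        3.58789566e-02, -2.31833892e-04]), 'tool_pos': array([0.20593789, 0.56295508, 0.21759919]), 'orientation': array([-5.48162232e-01, -3.09295265e+00,  2.74377699e-03]), 'force': array([-0.40240881,  0.27939888,  0.13728477]), 'wrist_torque': array([ 0.03318696, -0.01488541, -0.01555246]), 'opening': 0.09290719135832927}
scene tin_left 0.8 [0.479 0.068 0.005]
scene tin_right 0.96 [ 0.317 -0.243  0.   ]
scene tin_right 0.79 [ 0.31  -0.141  0.002]
scene tin_right 0.6 [ 0.668 -0.38   0.006]
scene counter_mat 0.65 [ 0.526 -0.056 -0.001]
side tin_left 0.6 [0.474 0.069 0.006]
side tin_middle 0.83 [ 0.493 -0.067  0.003]
side tin_right 0.93 [ 0.222 -0.268 -0.005]
side tin_right 0.84 [ 0.319 -0.238 -0.   ]
side tin_right 0.78 [ 0.51  -0.201  0.001]
side tin_right 0.6 [ 0.672 -0.384  0.004]
side tin_right 0.54 [ 0.312 -0.136  0.001]
side counter_mat 0.9 [ 0.53  -0.059  0.   ]
```

View pics/scene0.png

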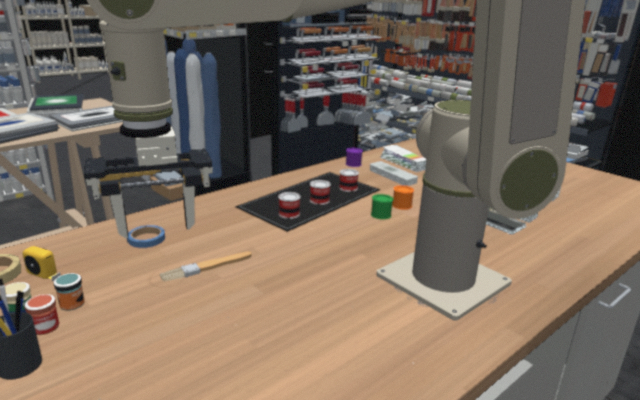

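View pics/side0.png

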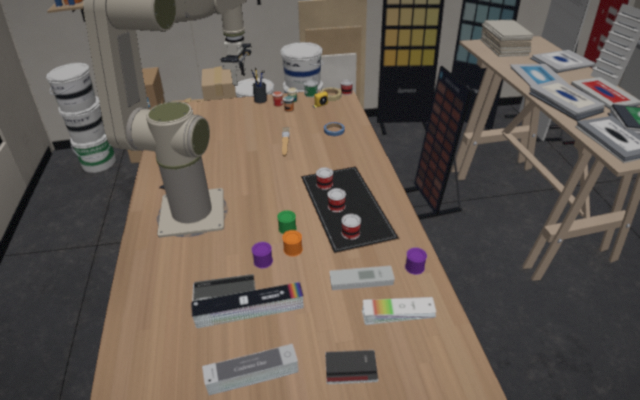

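The side view shows the three red tins on the mat at about px (324,178), (337,200) and (351,226). The detections match that: left ≈(0.476,0.068), middle ≈(0.493,-0.067), right ≈(0.51,-0.20). The green, orange and purple tins are decoys. I'll move above the left tin.

Request:
{"api": "apply_moves", "payload": {
  "commands": [2.5,-4.7,0,0,0,0,9.3,2.5,-4.7,0,0,0,0,9.3,2.5,-4.7,0,0,0,0,9.3,2.5,-4.7,0,0,0,0,9.3,2.5,-4.7,0,0,0,0,9.3,2.5,-4.7,0,0,0,0,9.3,2.5,-4.7,0,0,0,0,9.3,2.5,-4.7,0,0,0,0,9.3],
  "squeeze": 30
}}

```text
t: 1.5
tool_pos: [0.4089, 0.1787, 0.2192]
orientation: [0.536, 3.092, 0.004]
force: [0.6, -0.3, 0.3]
opening: 0.0932
```

Request:
{"api": "apply_moves", "payload": {
  "commands": [2,-3.5,0,0,0,0,9.3,0,0,0,0,0,0,9.3,0,0,0,0,0,0,9.3]
}}

```text
t: 1.88
tool_pos: [0.4305, 0.1398, 0.2198]
orientation: [0.545, 3.089, 0.005]
force: [0.1, 0.2, 0.5]
opening: 0.0932
```

```bash
cat >> h.py <<'E'
def tins(cam):
    """red tin-body pixels -> world points; circle-ish centre from the silver/red blob at mat"""
    p,d=read_camera(cam); m=camera_model(cam)
    K=np.array(m["intrinsics"]);R=np.array(m["R"]);t=np.array(m["t"])
    v,u=np.where((d>0))
    n=cv2.undistortPoints(np.stack([u,v],1).astype(np.float64)[:,None],K,np.array(m["dist_coeffs"]))[:,0]
    z=d[v,u]; X=(np.c_[n*z[:,None],z]-t)@R
    return p,X,(v,u)
E
python3 - <<'E'
from h import *
s=read_state(); print(s["tool_pos"],s["orientation"],s["q"],s["force"])
p,X,_=tins("wrist"); cv2.imwrite("pics/wrist1.png",p)
for nm,pts in (("wrist",X),("side",tins("side")[1]),("scene",tins("scene")[1])):
    for c in ((.476,.068),(.493,-.067),(.51,-.201)):
        k=(np.hypot(*(pts[:,:2]-c).T)<.05)&(pts[:,2]>.052)&(pts[:,2]<.068)
        q=pts[k]
        if len(q)>20:
            cc,r=cv2.minEnclosingCircle(q[:,:2].astype(np.float32)); print(nm,len(q),np.round(cc,4),round(r,4),q.mean(0).round(4))
for n in ("tin_left","tin_middle","tin_right"):
    for r in spot_point(n,"wrist")[:4]: print(n,round(r["conf"],2),tow("wrist",r["point"]).round(3))
E
```

```text
[0.43051562 0.13981356 0.21977135] [0.54539015 3.08889026 0.00455798] [ 1.99900180e-01 -2.86119569e-01  1.88111514e+00  9.04452925e-04
  1.54095465e+00 -1.02139292e+00] [0.09604347 0.21776906 0.54957041]
wrist 2186 [0.4757 0.0671] 0.0308 [0.4751 0.0671 0.0569]
wrist 228 [ 0.4746 -0.0714] 0.0218 [ 0.4715 -0.0721  0.058 ]
side 133 [0.4766 0.0654] 0.0341 [0.4736 0.066  0.056 ]
side 160 [ 0.4926 -0.0655] 0.0338 [ 0.4928 -0.0649  0.0563]
side 189 [ 0.5117 -0.2037] 0.0327 [ 0.5119 -0.2039  0.0556]
scene 196 [0.4754 0.0645] 0.0351 [0.4727 0.0691 0.0578]
scene 166 [ 0.4892 -0.0656] 0.0337 [ 0.4904 -0.0614  0.0579]
scene 141 [ 0.5125 -0.2046] 0.0337 [ 0.5098 -0.2008  0.0578]
tin_left 0.62 [0.475 0.07  0.004]
tin_middle 0.72 [ 0.494 -0.064  0.002]
tin_right 0.96 [ 0.318 -0.139  0.   ]
tin_right 0.9 [ 0.326 -0.236  0.   ]
```

View pics/wrist1.png

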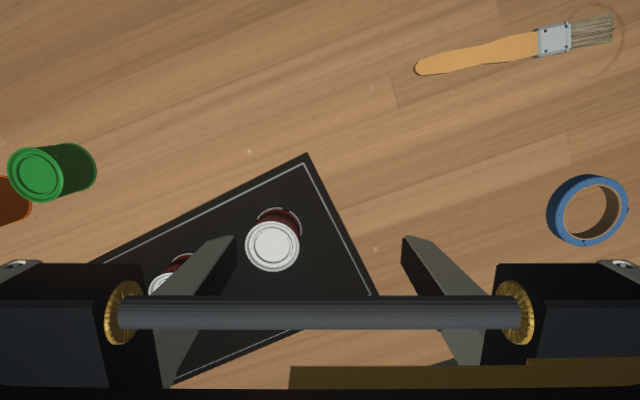

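The wrist picture shows the left tin at px (272,245), and depth agrees on (0.4755, 0.067) with the right radius of 30 mm. I'll move above it and partly down.

Request:
{"api": "apply_moves", "payload": {
  "commands": [2.2,-3.6,0,0,0,0,9.3,2.2,-3.6,0,0,0,0,9.3,0,0,0,0,0,0,9.3,0,0,-4,0,0,0,9.3,0,0,-4,0,0,0,9.3,0,0,-4,0,0,0,9.3,0,0,0,0,0,0,9.3,0,0,0,0,0,0,9.3]
}}

```text
t: 3.18
tool_pos: [0.4745, 0.0734, 0.0998]
orientation: [0.528, 3.088, 0.009]
force: [0.5, 0.5, 0.6]
opening: 0.093
```

Request:
{"api": "apply_moves", "payload": {
  "commands": [0.1,-0.6,-2,0,0,0,9.3,0,0,-2,0,0,0,9.3,0,0,-2,0,0,0,9.3,0,0,-1.5,0,0,0,9.3,0,0,0,0,0,0,9.3,0,0,0,0,0,0,9.3]
}}

```text
t: 3.92
tool_pos: [0.4844, 0.0693, 0.0354]
orientation: [0.522, 3.071, 0.015]
force: [0.5, 0.7, 0.3]
opening: 0.0934
```

Run:
```python
from h import *
from scipy.spatial.transform import Rotation as R
s=read_state(); print(s["tool_pos"],s["force"],s["t"]);print(R.from_rotvec(s["orientation"]).as_matrix().round(4))
```

```text
[0.48440066 0.06931414 0.03538053] [0.48241516 0.73638026 0.28690015] 3.925
[[-0.9436  0.33    0.0274]
 [ 0.3302  0.9439  0.0051]
 [-0.0242  0.0139 -0.9996]]
```

Request:
{"api": "apply_moves", "payload": {
  "commands": [-0.9,-0.2,0,-0.005,0.027,0,9.3,0,0,0,0,0,0,9.3,0,0,0,0,0,0,9.3]
}}

```text
t: 4.3
tool_pos: [0.4761, 0.0672, 0.0373]
orientation: [0.526, 3.096, 0.0]
force: [-0.2, -0.2, 0.5]
opening: 0.0932
```

```bash
cat > st.py <<'E'
from h import *
from scipy.spatial.transform import Rotation as R
s=read_state(); M=R.from_rotvec(s["orientation"]).as_matrix()
print(round(s["t"],2),s["tool_pos"].round(4),"F",s["force"].round(2),"open",round(s["opening"],4),"z",M[:,2].round(4),"y",M[:,1].round(3),"q",s["q"].round(2))
E
python3 st.py
```

```text
4.3 [0.4761 0.0672 0.0373] F [-0.24 -0.24  0.48] open 0.0932 z [ 1.1e-03 -2.0e-04 -1.0e+00] y [0.33  0.944 0.   ] q [ 0.03 -0.02  1.99 -0.    1.17 -1.2 ]
```

Request:
{"api": "apply_moves", "payload": {
  "commands": [0,0,-0.8,0,0,0,9.3,0,0,-0.8,0,0,0,9.3,0,0,0,0,0,0,9.3,0,0,0,0,0,0,5,0,0,0,0,0,0,5,0,0,0,0,0,0,5,0,0,0,0,0,0,5,0,0,0,0,0,0,5],
  "squeeze": 30
}}

```text
t: 5.3
tool_pos: [0.4758, 0.0673, 0.0199]
orientation: [0.526, 3.096, 0.0]
force: [0.1, -0.8, -1.3]
opening: 0.0599
```

```bash
python3 st.py
```

```text
5.3 [0.4758 0.0673 0.0199] F [ 0.13 -0.83 -1.31] open 0.0599 z [ 8.e-04  1.e-04 -1.e+00] y [0.33  0.944 0.   ] q [ 0.03  0.01  2.    0.    1.13 -1.2 ]
```

Request:
{"api": "apply_moves", "payload": {
  "commands": [0,0,1,0,0,0,5,0,0,1,0,0,0,5,0,0,1,0,0,0,5,0,0,1,0,0,0,5,0,0,1,0,0,0,5,0,0,0,0,0,0,5,0,0,0,0,0,0,5,0,0,0,0,0,0,5]
}}

```text
t: 6.3
tool_pos: [0.4741, 0.0672, 0.0723]
orientation: [-0.526, -3.095, 0.001]
force: [0.7, -0.1, -4.7]
opening: 0.0604
```

Request:
{"api": "apply_moves", "payload": {
  "commands": [0,0,0,0,0,0,5,0,0,0,0,0,0,5]
}}

```text
t: 6.55
tool_pos: [0.4736, 0.0672, 0.0716]
orientation: [-0.526, -3.094, 0.001]
force: [-0.7, -0.6, -5.4]
opening: 0.0603
```

```bash
python3 st.py
```

```text
6.55 [0.4736 0.0672 0.0716] F [-0.66 -0.6  -5.4 ] open 0.0603 z [-3.3e-03 -3.0e-04 -1.0e+00] y [ 0.33   0.944 -0.001] q [ 0.03 -0.07  1.97 -0.    1.24 -1.2 ]
```

Request:
{"api": "apply_moves", "payload": {
  "commands": [0,0,0,0,0,0,5,0,0,0,0,0,0,5]
}}

```text
t: 6.8
tool_pos: [0.4734, 0.0671, 0.0713]
orientation: [-0.526, -3.094, 0.001]
force: [0.6, 0.3, -5.4]
opening: 0.0601
```

```bash
python3 st.py
```

```text
6.8 [0.4734 0.0671 0.0713] F [ 0.58  0.25 -5.39] open 0.0601 z [-3.8e-03 -3.0e-04 -1.0e+00] y [ 0.33   0.944 -0.002] q [ 0.03 -0.07  1.97 -0.    1.24 -1.2 ]
```

The left tin weighs about 5.7 N (≈0.58 kg), so it is probably the full one. I'll set it back gently.

Request:
{"api": "apply_moves", "payload": {
  "commands": [0.2,0,-1,0,-0.004,0,5,0,0,-1,0,0,0,5,0,0,-1,0,0,0,5,0,0,-0.8,0,0,0,5,0,0,0,0,0,0,5,0,0,0,0,0,0,5]
}}

```text
t: 7.55
tool_pos: [0.4746, 0.0671, 0.0295]
orientation: [-0.526, -3.096, 0.001]
force: [0.2, 0.3, -5.3]
opening: 0.0603
```

```bash
python3 st.py
```

```text
7.55 [0.4746 0.0671 0.0295] F [ 0.15  0.32 -5.32] open 0.0603 z [-1.4e-03 -4.0e-04 -1.0e+00] y [ 0.33   0.944 -0.001] q [ 0.03 -0.01  2.   -0.    1.16 -1.2 ]
```

Request:
{"api": "apply_moves", "payload": {
  "commands": [0,0,-0.3,0,0,0,5,0,0,-0.3,0,0,0,5,0,0,-0.2,0,-0.001,0,5,0,0,-0.1,0,0,0,5,0,0,0,0,0,0,5,0,0,0,0,0,0,5]
}}

```text
t: 8.3
tool_pos: [0.4755, 0.0671, 0.0209]
orientation: [0.526, 3.096, -0.0]
force: [-0.4, -0.0, -5.4]
opening: 0.06
```

```bash
python3 st.py
```

```text
8.3 [0.4755 0.0671 0.0209] F [-0.42 -0.05 -5.36] open 0.06 z [ 1.5e-03 -3.0e-04 -1.0e+00] y [0.33  0.944 0.   ] q [ 0.03  0.    2.   -0.    1.13 -1.2 ]
```

Request:
{"api": "apply_moves", "payload": {
  "commands": [0,0,-0.1,0,0,0,5,0,0,-0.05,0,0,0,5,0,0,0,0,0,0,5]
}}

```text
t: 8.68
tool_pos: [0.4758, 0.0671, 0.0199]
orientation: [0.526, 3.095, 0.0]
force: [0.5, 0.0, -5.4]
opening: 0.0601
```

```bash
python3 st.py
```

```text
8.68 [0.4758 0.0671 0.0199] F [ 0.52  0.03 -5.36] open 0.0601 z [ 1.9e-03 -3.0e-04 -1.0e+00] y [0.33  0.944 0.   ] q [ 0.03  0.    2.   -0.    1.13 -1.2 ]
```

Request:
{"api": "apply_moves", "payload": {
  "commands": [0,0,-0.1,0,0,0,5,0,0,-0.1,0,0,0,5,0,0,0,0,0,0,5]
}}

```text
t: 9.05
tool_pos: [0.476, 0.0671, 0.02]
orientation: [0.526, 3.096, -0.0]
force: [0.3, 0.4, -5.6]
opening: 0.06
```

```bash
python3 st.py
```

```text
9.05 [0.476  0.0671 0.02  ] F [ 0.32  0.41 -5.65] open 0.06 z [ 1.7e-03 -5.0e-04 -1.0e+00] y [0.33  0.944 0.   ] q [ 0.03  0.01  2.   -0.    1.13 -1.2 ]
```

Request:
{"api": "apply_moves", "payload": {
  "commands": [0,0,-0.25,0,0,0,5,0,0,-0.25,0,0,0,5]
}}

```text
t: 9.3
tool_pos: [0.4764, 0.0671, 0.0197]
orientation: [0.525, 3.097, -0.001]
force: [-21.0, -1.5, 33.5]
opening: 0.0598
```

```bash
python3 st.py
```

```text
9.3 [0.4764 0.0671 0.0197] F [-20.99  -1.54  33.46] open 0.0598 z [ 3.e-04 -9.e-04 -1.e+00] y [ 0.33   0.944 -0.001] q [ 0.03  0.01  2.   -0.    1.13 -1.2 ]
```

Firm contact: the tin is on the mat. I'll relax the push, open, then rise.

Request:
{"api": "apply_moves", "payload": {
  "commands": [0,0,0,0,0,0,5,0,0,0,0,0,0,5,0,0,0,0,0,0,9.3,0,0,0,0,0,0,9.3,0,0,0,0,0,0,9.3]
}}

```text
t: 9.93
tool_pos: [0.4782, 0.0672, 0.0205]
orientation: [0.525, 3.093, -0.0]
force: [-0.7, 0.1, 0.4]
opening: 0.0854
```

Request:
{"api": "apply_moves", "payload": {
  "commands": [0,0,0,0,0,0,9.3,0,0,2,0,0,0,9.3,0,0,3,0,0,0,9.3,0,0,3,0,0,0,9.3,0,0,3,0,0,0,9.3,0,0,0,0,0,0,9.3,0,0,0,0,0,0,9.3]
}}

```text
t: 10.8
tool_pos: [0.4771, 0.0671, 0.1326]
orientation: [0.525, 3.094, -0.0]
force: [-0.2, -0.7, -0.7]
opening: 0.0927
```

```bash
python3 st.py
```

```text
10.8 [0.4771 0.0671 0.1326] F [-0.15 -0.74 -0.69] open 0.0927 z [ 2.8e-03 -8.0e-04 -1.0e+00] y [0.33  0.944 0.   ] q [ 0.03 -0.14  1.92 -0.    1.36 -1.2 ]
```

Request:
{"api": "apply_moves", "payload": {
  "commands": [0.4,-4.2,0,0,0.001,0,9.3,0.5,-4.2,0,0,0.001,0,9.3,0.5,-4.2,0,0,0,0,9.3,0,0,0,0,0,0,9.3,0,0,0,0,0,0,9.3]
}}

```text
t: 11.42
tool_pos: [0.4873, -0.0607, 0.1253]
orientation: [-0.521, -3.089, -0.0]
force: [-0.3, 0.5, -0.0]
opening: 0.093
```

```bash
python3 st.py
cat > m.py <<'E'
from h import *
for nm in ("wrist","side","scene"):
    p,pts,_=tins(nm); cv2.imwrite(f"pics/{nm}_{read_state()['t']:.2f}.png",p)
    for c in ((.476,.067),(.492,-.067),(.511,-.202)):
        k=(np.hypot(*(pts[:,:2]-c).T)<.05)&(pts[:,2]>.052)&(pts[:,2]<.068)
        q=pts[k]
        if len(q)>20:
            cc,r=cv2.minEnclosingCircle(q[:,:2].astype(np.float32)); print(nm,len(q),np.round(cc,4),round(r,4),q.mean(0).round(4))
E
python3 m.py; ls pics
```

```text
11.43 [ 0.4873 -0.0607  0.1253] F [-0.31  0.48 -0.01] open 0.093 z [-0.0089  0.0017 -1.    ] y [ 0.328  0.945 -0.001] q [-0.23 -0.09  1.89 -0.    1.36 -1.46]
wrist 5479 [0.4766 0.0664] 0.0309 [0.4758 0.067  0.0569]
wrist 4524 [ 0.4936 -0.0638] 0.0305 [ 0.4933 -0.0636  0.0569]
wrist 667 [ 0.4969 -0.2027] 0.0205 [ 0.4924 -0.2033  0.0571]
side 71 [0.4672 0.0621] 0.0306 [0.4645 0.058  0.0559]
side 155 [ 0.4945 -0.0635] 0.0342 [ 0.4928 -0.0646  0.0564]
side 192 [ 0.511  -0.2034] 0.0341 [ 0.5121 -0.2039  0.0561]
scene 193 [0.4738 0.0655] 0.0331 [0.4728 0.0685 0.0579]
scene 161 [ 0.4951 -0.0605] 0.0342 [ 0.4907 -0.0621  0.0578]
scene 142 [ 0.5124 -0.2048] 0.035 [ 0.5091 -0.2004  0.0579]
scene0.png
scene_11.57.png
side0.png
side_11.53.png
wrist1.png
wrist_11.47.png
```

Request:
{"api": "apply_moves", "payload": {
  "commands": [0.6,-0.3,-1.5,-0.002,-0.009,0,9.3,0,0,-1.5,0,0,0,9.3,0,0,-1.5,0,0,0,9.3,-0.2,0,-1.5,0,0,0,9.3,0,0,0,0,0,0,9.3,0,0,0,0,0,0,9.3]
}}

```text
t: 12.32
tool_pos: [0.4911, -0.0601, 0.0628]
orientation: [0.513, 3.099, -0.0]
force: [0.6, 0.2, -0.9]
opening: 0.093
```

```bash
python3 st.py
```

```text
12.32 [ 0.4911 -0.0601  0.0628] F [ 0.64  0.24 -0.93] open 0.093 z [ 7.e-04 -3.e-04 -1.e+00] y [ 0.323  0.947 -0.   ] q [-0.23 -0.02  1.94 -0.    1.22 -1.47]
```

Request:
{"api": "apply_moves", "payload": {
  "commands": [0.2,-0.4,0,0,0,0,9.3,0,0,-1.2,0,0,0,9.3,0,0,-1.2,0,0,0,9.3,0,0,-1,0,0,0,9.3,0,0,-0.4,0,0,0,9.3,0,0,0,0,0,0,9.3,0,0,0,0,0,0,9.3]
}}

```text
t: 13.2
tool_pos: [0.4938, -0.0647, 0.0229]
orientation: [0.514, 3.097, -0.0]
force: [0.6, 1.1, -0.4]
opening: 0.0928
```

```bash
python3 st.py
```

```text
13.2 [ 0.4938 -0.0647  0.0229] F [ 0.62  1.12 -0.37] open 0.0928 z [ 1.8e-03 -5.0e-04 -1.0e+00] y [0.323 0.946 0.   ] q [-0.23  0.05  1.95 -0.    1.14 -1.48]
```

Well centred. I'll close, then lift.

Request:
{"api": "apply_moves", "payload": {
  "commands": [0,0,0,0,0,0,5,0,0,0,0,0,0,5,0,0,0,0,0,0,5,0,0,0,0,0,0,5,0,0,0,0,0,0,5]
}}

```text
t: 13.82
tool_pos: [0.4946, -0.0647, 0.0239]
orientation: [0.513, 3.096, -0.0]
force: [0.2, 0.3, -0.6]
opening: 0.0603
```

```bash
python3 st.py
```

```text
13.82 [ 0.4946 -0.0647  0.0239] F [ 0.24  0.25 -0.61] open 0.0603 z [ 3.7e-03 -8.0e-04 -1.0e+00] y [0.323 0.946 0.   ] q [-0.23  0.05  1.95  0.    1.14 -1.48]
```

Request:
{"api": "apply_moves", "payload": {
  "commands": [0,0,1,0,0,0,5,0,0,1,0,0,0,5,0,0,1,0,0,0,5,0,0,1,0,0,0,5,0,0,1,0,0,0,5,0,0,0,0,0,0,5,0,0,0,0,0,0,5,0,0,0,0,0,0,5]
}}

```text
t: 14.82
tool_pos: [0.4941, -0.0647, 0.0773]
orientation: [0.513, 3.096, -0.0]
force: [-0.3, 0.0, -2.7]
opening: 0.0604
```

Request:
{"api": "apply_moves", "payload": {
  "commands": [0,0,0,0,0,0,5,0,0,0,0,0,0,5]
}}

```text
t: 15.08
tool_pos: [0.4935, -0.0646, 0.0766]
orientation: [0.514, 3.097, -0.0]
force: [-0.1, 0.0, -2.1]
opening: 0.06
```

```bash
python3 st.py
```

```text
15.07 [ 0.4935 -0.0646  0.0766] F [-0.12  0.   -2.11] open 0.06 z [ 1.8e-03 -5.0e-04 -1.0e+00] y [0.323 0.946 0.   ] q [-0.23 -0.03  1.92 -0.    1.25 -1.48]
```

The middle tin weighs about 2.3 N, so it is light. I'll set it back.

Request:
{"api": "apply_moves", "payload": {
  "commands": [0,0,-1,0,0,0,5,0,0,-1,0,0,0,5,0,0,-1,0,0,0,5,0,0,-1,0,0,0,5,0,0,-0.5,0,0,0,5,0,0,-0.2,0,0,0,5,0,0,0,0,0,0,5,0,0,0,0,0,0,5]
}}

```text
t: 16.08
tool_pos: [0.4927, -0.0644, 0.0252]
orientation: [0.514, 3.099, -0.0]
force: [-0.4, -0.1, -2.5]
opening: 0.0599
```

```bash
python3 st.py
```

```text
16.07 [ 0.4927 -0.0644  0.0252] F [-0.37 -0.15 -2.48] open 0.0599 z [-0.e+00 -1.e-04 -1.e+00] y [ 0.323  0.946 -0.   ] q [-0.23  0.04  1.95 -0.    1.15 -1.48]
```

Request:
{"api": "apply_moves", "payload": {
  "commands": [0,0,-0.15,0,0,0,5,0,0,-0.15,0,0,0,5,0,0,-0.15,0,0,0,5]
}}

```text
t: 16.45
tool_pos: [0.4932, -0.0646, 0.0238]
orientation: [0.514, 3.099, -0.001]
force: [-10.3, 1.9, 17.5]
opening: 0.06
```

```bash
python3 st.py
```

```text
16.45 [ 0.4932 -0.0646  0.0238] F [-10.27   1.93  17.5 ] open 0.06 z [ 2.e-04 -4.e-04 -1.e+00] y [ 0.323  0.947 -0.   ] q [-0.23  0.05  1.95 -0.    1.14 -1.48]
```

The tin is on the mat. I'll release, rise, and move towards the right tin.

Request:
{"api": "apply_moves", "payload": {
  "commands": [0,0,0,0,0,0,5,0,0,0,0,0,0,9.3,0,0,0,0,0,0,9.3,0,0,0,0,0,0,9.3,0,0,0,0,0,0,9.3,0,0,2,0,0,0,9.3,0,0,3,0,0,0,9.3,0,0,3,0,0,0,9.3]
}}

```text
t: 17.45
tool_pos: [0.4916, -0.0642, 0.1036]
orientation: [-0.513, -3.096, 0.0]
force: [0.0, -0.5, -0.7]
opening: 0.0933
```

Request:
{"api": "apply_moves", "payload": {
  "commands": [0,0,3,0,0,0,9.3,0,0,0,0,0,0,9.3,0.6,-4.4,0,0,0,0,9.3,0.6,-4.4,0,0,0,0,9.3,0.6,-4.4,0,0,0,0,9.3,0,0,0,0,0,0,9.3,0,0,0,0,0,0,9.3]
}}

```text
t: 18.32
tool_pos: [0.5093, -0.1982, 0.131]
orientation: [-0.51, -3.095, -0.003]
force: [0.3, -1.1, -0.1]
opening: 0.0928
```

```bash
python3 st.py; python3 m.py; ls pics
```

```text
18.32 [ 0.5093 -0.1982  0.131 ] F [ 0.35 -1.1  -0.09] open 0.0928 z [-0.004   0.0028 -1.    ] y [0.321 0.947 0.001] q [-0.47  0.05  1.74  0.    1.36 -1.71]
wrist 1776 [0.4753 0.0559] 0.0278 [0.4738 0.0459 0.0567]
wrist 5375 [ 0.4923 -0.0651] 0.0308 [ 0.492  -0.0646  0.0569]
wrist 4366 [ 0.513  -0.2032] 0.0305 [ 0.5126 -0.2031  0.0569]
side 131 [0.4743 0.0658] 0.0323 [0.4745 0.0654 0.0559]
side 97 [ 0.4924 -0.0665] 0.0329 [ 0.4819 -0.0695  0.0557]
side 198 [ 0.5128 -0.2046] 0.0334 [ 0.5115 -0.2046  0.0563]
scene 190 [0.4736 0.066 ] 0.0323 [0.4732 0.0686 0.0579]
scene 164 [ 0.4921 -0.0641] 0.0335 [ 0.4892 -0.0637  0.0578]
scene 141 [ 0.5137 -0.2026] 0.0355 [ 0.5095 -0.2005  0.0581]
scene0.png
scene_11.57.png
scene_18.48.png
side0.png
side_11.53.png
side_18.43.png
wrist1.png
wrist_11.47.png
wrist_18.38.png
```

Request:
{"api": "apply_moves", "payload": {
  "commands": [0.4,-0.5,-1.5,-0.003,-0.004,0,9.3,0,0,-1.5,0,0,0,9.3,0,0,-1.5,0,0,0,9.3,0,0,-1.5,0,0,0,9.3,0,0,0,0,0,0,9.3,0,0,0,0,0,0,9.3]
}}

```text
t: 19.23
tool_pos: [0.5131, -0.2005, 0.066]
orientation: [-0.504, -3.1, -0.0]
force: [-0.5, -0.6, 0.1]
opening: 0.0931
```

```bash
python3 st.py
```

```text
19.23 [ 0.5131 -0.2005  0.066 ] F [-0.47 -0.63  0.12] open 0.0931 z [-8.e-04  1.e-04 -1.e+00] y [ 0.317  0.948 -0.   ] q [-0.47  0.13  1.78 -0.    1.24 -1.71]
```

Request:
{"api": "apply_moves", "payload": {
  "commands": [0,-0.3,-1.2,0,0,0,9.3,0,0,-1.2,0,0,0,9.3,0,0,-1,0,0,0,9.3,0,0,-0.8,0,0,0,9.3,0,0,0,0,0,0,9.3,0,0,0,0,0,0,9.3]
}}

```text
t: 19.98
tool_pos: [0.5135, -0.204, 0.0218]
orientation: [0.505, 3.1, -0.001]
force: [0.5, 0.1, 0.6]
opening: 0.0932
```

```bash
python3 st.py
```

```text
19.98 [ 0.5135 -0.204   0.0218] F [0.46 0.11 0.63] open 0.0932 z [ 3.e-04 -4.e-04 -1.e+00] y [ 0.317  0.948 -0.   ] q [-0.47  0.19  1.8  -0.    1.15 -1.72]
```

Request:
{"api": "apply_moves", "payload": {
  "commands": [0,0,0,0,0,0,5,0,0,0,0,0,0,5,0,0,0,0,0,0,5,0,0,0,0,0,0,5,0,0,0,0,0,0,5]
}}

```text
t: 20.6
tool_pos: [0.5144, -0.2043, 0.0229]
orientation: [0.504, 3.098, -0.001]
force: [0.7, 0.5, -1.9]
opening: 0.0604
```

```bash
python3 st.py
```

```text
20.6 [ 0.5144 -0.2043  0.0229] F [ 0.66  0.54 -1.92] open 0.0604 z [ 0.0022 -0.0013 -1.    ] y [ 0.317  0.948 -0.001] q [-0.47  0.19  1.8  -0.    1.15 -1.72]
```

Request:
{"api": "apply_moves", "payload": {
  "commands": [0,0,1,0,0,0,5,0,0,1,0,0,0,5,0,0,1,0,0,0,5,0,0,1,0,0,0,5,0,0,1,0,0,0,5,0,0,0,0,0,0,5,0,0,0,0,0,0,5,0,0,0,0,0,0,5]
}}

```text
t: 21.6
tool_pos: [0.514, -0.2042, 0.0765]
orientation: [0.504, 3.099, -0.001]
force: [-0.2, 0.6, -2.8]
opening: 0.0601
```

Request:
{"api": "apply_moves", "payload": {
  "commands": [0,0,0,0,0,0,5,0,0,0,0,0,0,5]
}}

```text
t: 21.85
tool_pos: [0.5134, -0.204, 0.0757]
orientation: [0.505, 3.1, -0.001]
force: [-0.4, 0.2, -2.2]
opening: 0.0602
```

```bash
python3 st.py
```

```text
21.85 [ 0.5134 -0.204   0.0757] F [-0.44  0.25 -2.18] open 0.0602 z [ 6.e-04 -6.e-04 -1.e+00] y [ 0.317  0.948 -0.   ] q [-0.47  0.12  1.77 -0.    1.25 -1.72]
```

The right tin weighs about 2.4 N, so it is light too and the left tin is the heavy one. I'll set the right one back.

Request:
{"api": "apply_moves", "payload": {
  "commands": [0,0,-1,0,0,0,5,0,0,-1,0,0,0,5,0,0,-1,0,0,0,5,0,0,-1,0,0,0,5,0,0,-0.5,0,0,0,5,0,0,-0.2,0,0,0,5,0,0,0,0,0,0,5,0,0,0,0,0,0,5]
}}

```text
t: 22.85
tool_pos: [0.5127, -0.2036, 0.0242]
orientation: [-0.505, -3.1, -0.0]
force: [-0.5, 0.0, -2.6]
opening: 0.0601
```

```bash
python3 st.py
```

```text
22.85 [ 0.5127 -0.2036  0.0242] F [-0.48  0.02 -2.59] open 0.0601 z [-1.1e-03  3.0e-04 -1.0e+00] y [ 0.317  0.948 -0.   ] q [-0.47  0.19  1.8  -0.    1.16 -1.72]
```

Request:
{"api": "apply_moves", "payload": {
  "commands": [0,0,-0.15,0,0,0,5,0,0,-0.15,0,0,0,5,0,0,-0.15,0,0,0,5]
}}

```text
t: 23.22
tool_pos: [0.5132, -0.2039, 0.0229]
orientation: [-0.504, -3.1, 0.0]
force: [-9.2, 3.6, 15.1]
opening: 0.06
```

```bash
python3 st.py
```

```text
23.23 [ 0.5132 -0.2039  0.0229] F [-9.16  3.63 15.13] open 0.06 z [-6.e-04 -2.e-04 -1.e+00] y [ 0.317  0.948 -0.   ] q [-0.47  0.19  1.8  -0.    1.15 -1.72]
```

Request:
{"api": "apply_moves", "payload": {
  "commands": [0,0,0,0,0,0,5,0,0,0,0,0,0,9.3,0,0,0,0,0,0,9.3,0,0,0,0,0,0,9.3,0,0,0,0,0,0,9.3,0,0,2,0,0,0,9.3,0,0,3,0,0,0,9.3,0,0,3,0,0,0,9.3]
}}

```text
t: 24.22
tool_pos: [0.5124, -0.2034, 0.106]
orientation: [-0.504, -3.098, -0.001]
force: [0.6, -0.5, 0.8]
opening: 0.0933
```

Request:
{"api": "apply_moves", "payload": {
  "commands": [0,0,3,0,0,0,9.3,-0.6,4.4,0,0,0,0,9.3,-0.6,4.4,0,0,0,0,9.3,-0.6,4.4,0,0,0,0,9.3,-0.6,4.4,0,0,0,0,9.3,-0.6,4.4,0,0,0,0,9.3,-0.6,4.4,0,0,0,0,9.3,0,0,0,0,0,0,9.3]
}}

```text
t: 25.22
tool_pos: [0.4803, 0.0659, 0.1555]
orientation: [0.505, 3.081, -0.002]
force: [0.4, 0.3, -0.2]
opening: 0.0931
```

Request:
{"api": "apply_moves", "payload": {
  "commands": [0,0,0,0,0,0,9.3]
}}

```text
t: 25.35
tool_pos: [0.4808, 0.0657, 0.1567]
orientation: [0.503, 3.079, -0.002]
force: [0.1, 0.4, 0.8]
opening: 0.0929
```

```bash
python3 st.py; python3 m.py
```

```text
25.35 [0.4808 0.0657 0.1567] F [0.11 0.43 0.79] open 0.0929 z [ 0.0211 -0.0046 -0.9998] y [0.318 0.948 0.002] q [ 0.03 -0.17  1.9  -0.01  1.39 -1.21]
wrist 3747 [0.4763 0.0661] 0.0305 [0.4759 0.0661 0.0568]
wrist 1760 [ 0.4889 -0.0663] 0.0304 [ 0.481  -0.0697  0.0568]
side 134 [0.4758 0.0636] 0.0328 [0.4741 0.0652 0.0561]
side 164 [ 0.4891 -0.0678] 0.0336 [ 0.4907 -0.0661  0.0561]
side 191 [ 0.512  -0.2054] 0.0329 [ 0.5106 -0.2057  0.0561]
scene 192 [0.4759 0.0674] 0.0342 [0.4729 0.068  0.058 ]
scene 165 [ 0.4932 -0.0642] 0.0327 [ 0.4891 -0.0634  0.0577]
scene 140 [ 0.511  -0.2022] 0.0319 [ 0.5081 -0.2014  0.058 ]
```

All three tins stand where they should. I'll level the tool and go down on the left tin at (0.476, 0.066).

Request:
{"api": "apply_moves", "payload": {
  "commands": [-0.5,0,0,0.005,0.021,0,9.3,0,0,-2,0,0,0,9.3,0,0,-2,0,0,0,9.3,0,0,-2,0,0,0,9.3,0,0,-2,0,0,0,9.3,0,0,0,0,0,0,9.3,0,0,0,0,0,0,9.3]
}}

```text
t: 26.38
tool_pos: [0.4752, 0.0599, 0.0745]
orientation: [-0.522, -3.091, -0.0]
force: [1.5, -0.4, 0.8]
opening: 0.0934
```

```bash
python3 st.py
```

```text
26.38 [0.4752 0.0599 0.0745] F [ 1.49 -0.4   0.85] open 0.0934 z [-0.0071  0.0013 -1.    ] y [ 0.328  0.945 -0.001] q [ 0.02 -0.07  1.97  0.    1.25 -1.22]
```

Request:
{"api": "apply_moves", "payload": {
  "commands": [0,0.6,0,-0.001,-0.007,0,9.3,0,0,-1.5,0,0,0,9.3,0,0,-1.5,0,0,0,9.3,0,0,-1.5,0,0,0,9.3,0,0,-0.8,0,0,0,9.3,0,0,0,0,0,0,9.3,0,0,0,0,0,0,9.3]
}}

```text
t: 27.25
tool_pos: [0.4755, 0.0662, 0.0189]
orientation: [0.523, 3.097, 0.001]
force: [0.2, 0.1, -0.7]
opening: 0.093
```

```bash
python3 st.py
```

```text
27.25 [0.4755 0.0662 0.0189] F [ 0.19  0.14 -0.67] open 0.093 z [ 1.2e-03  4.0e-04 -1.0e+00] y [0.328 0.945 0.001] q [ 0.03  0.01  2.    0.    1.13 -1.21]
```

Request:
{"api": "apply_moves", "payload": {
  "commands": [0,0,0,0,0,0,5,0,0,0,0,0,0,5,0,0,0,0,0,0,5,0,0,0,0,0,0,5,0,0,0,0,0,0,5,0,0,1,0,0,0,5,0,0,1.5,0,0,0,5,0,0,1.5,0,0,0,5],
  "squeeze": 35
}}

```text
t: 28.25
tool_pos: [0.4739, 0.0662, 0.0602]
orientation: [-0.523, -3.096, 0.0]
force: [0.6, 0.6, -5.4]
opening: 0.0601
```

Request:
{"api": "apply_moves", "payload": {
  "commands": [0,0,2,0,0,0,5,0,0,2,0,0,0,5,0,0,2,0,0,0,5,0,0,2,0,0,0,5,0,0,2,0,0,0,5,0,0,2,0,0,0,5,0,0,2,0,0,0,5,0,0,0,0,0,0,5]
}}

```text
t: 29.25
tool_pos: [0.4745, 0.0661, 0.2143]
orientation: [0.522, 3.091, 0.002]
force: [-0.1, -0.0, -5.2]
opening: 0.0598
```

```bash
python3 st.py
```

```text
29.25 [0.4745 0.0661 0.2143] F [-0.06 -0.02 -5.18] open 0.0598 z [ 6.5e-03  4.0e-04 -1.0e+00] y [0.328 0.945 0.003] q [ 0.03 -0.21  1.83  0.    1.52 -1.21]
```

Request:
{"api": "apply_moves", "payload": {
  "commands": [0,0,1,0,0.006,0,5,0,0,1,0,0,0,5,0,0,0,0,0,0,5,0,0,0,0,0,0,5,0,0,0,0,0,0,5,0,0,0,0,0,0,5,0,0,0,0,0,0,5,0,0,0,0,0,0,5]
}}

```text
t: 30.25
tool_pos: [0.4727, 0.0661, 0.2326]
orientation: [-0.522, -3.093, 0.001]
force: [-0.2, 0.7, -5.0]
opening: 0.0598
```

```bash
python3 st.py; python3 m.py; python3 -c "
from h import *
import glob
a=cv2.imread(sorted(glob.glob('pics/side_3*.png'))[-1]);b=cv2.imread(sorted(glob.glob('pics/scene_3*.png'))[-1])
cv2.imwrite('pics/fin.png',np.hstack([a[80:380,200:550],b[60:360,150:550]]))
print(read_state()['dq'].round(4))"
```

```text
30.25 [0.4727 0.0661 0.2326] F [-0.19  0.7  -5.04] open 0.0598 z [-5.e-03  2.e-04 -1.e+00] y [ 0.328  0.945 -0.001] q [ 0.03 -0.21  1.79  0.    1.56 -1.21]
wrist 1804 [ 0.4919 -0.0654] 0.0304 [ 0.489  -0.0666  0.0568]
side 166 [ 0.4906 -0.0668] 0.0333 [ 0.4901 -0.0659  0.0557]
side 190 [ 0.5087 -0.205 ] 0.0327 [ 0.5102 -0.2052  0.056 ]
scene 167 [ 0.4877 -0.0674] 0.0344 [ 0.4886 -0.0628  0.0579]
scene 139 [ 0.5103 -0.2027] 0.0342 [ 0.5081 -0.2016  0.058 ]
[ 0.0012 -0.0004 -0.0019 -0.0005  0.0014  0.0007]
```

View pics/fin.png

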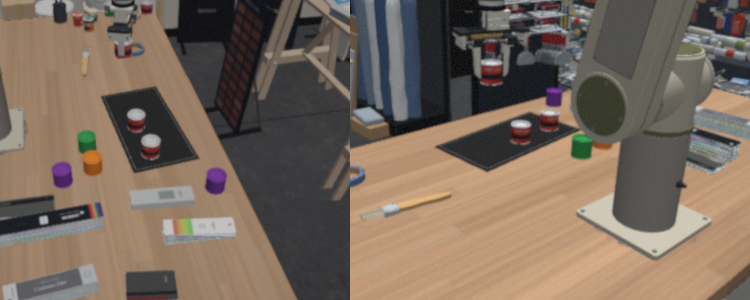

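The picture shows the held tin upright in the gripper (px 491,72), the other two standing on the mat (px 521,131 and 549,120), and the brush, box and tape where they were. Everything is still, so I'm handing in.

```bash
python3 -c "
from plant import *
close_job()"; python3 st.py
```

```text
the job is handed in; nothing more can be done
the job is handed in; nothing more can be done
```

The job is handed in: the arm finished at about 30 s holding the left tin, which is the heaviest.

- **Weighing:** I lifted each tin about 5 cm, working left to right. The left read about 5.4 N (roughly 0.55 kg); the middle and right each read 2.1–2.8 N (about 0.22–0.28 kg). I lowered each one into firm contact with the mat before opening the fingers.
- **Final hold:** The left tin is about 21 cm above the mat, tilted about 0.3° (the tool's tilt), with the joints practically still and the opening steady at 59.8 mm.
- **Rest of the scene:** The other two tins stand on the mat within about 2–3 mm of where they started. In the last picture the tape roll, sample box and brush look unmoved; I did not measure them.
- **Checks that disagreed:** When I set down the left tin, the first small downward steps showed no change in force at what turned out to be mat height. I pressed a little further until contact showed, with a wrist force of about 40 N (34 N vertical). That was the highest reading I saw, well under the 120 N wrist limit. The other two tins read about 15–18 N vertical.

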